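# Set the warming tray

## Robot

A 7-joint arm with a two-finger parallel gripper is mounted at the origin on a cart in front of the work surface, level with it; the furniture and walls round the work are solid. World frame = base frame: x ahead of the robot, y to its left, z up, the work surface at z = 0. Lengths are in m, angles in degrees, forces in N, time in s.
With the tool pointing down it reaches from about 0.35 to 0.9 m from the base axis. Payload 19.9 kg.
Tool frame: the origin (TCP) lies midway between the tips of the shut fingers; the grasp point (between the pads) lies 19 mm behind it; z points along the fingers, y is the direction in which the jaws open and shut (so a half turn about z gives the same grasp; the last joint's range is limited). The gripper opens to 94 mm and grips with 3 to 60 N. Pads are 16 mm wide; open, the fingers measure 119 mm over their backs; the gripper's body (75 mm by 177 mm) begins 78 mm behind the grasp point.
Start: joints at [71.018, 23.915, -0.59, 92.452, 0.269, 63.638, -3.037], TCP at [0.179, -0.599, 0.205] pointing down, gripper open.
Joint ranges: [-161.28, 161.28], [-22.2, 115.67], [-73.04, 71.86], [3.21, 147.25], [-68.34, 248.33], [10.77, 114.83], [-161.83, 161.83]. Speed limits (degrees/s): [108.29, 108.29, 136.94, 136.94, 172.46, 172.46, 172.46].

## Interface

Orientations are given as [roll, pitch, yaw] about the fixed x, y, z axes, in that order (R = Rz(yaw) Ry(pitch) Rx(roll)).
In Python, from workcell import robot gives the robot as it stands. The module is installed in compiled form; this text tells all that it offers.
- The arm moves only by the tool send_rows, never from a script. Its arguments are lists of equal length, an entry for each row: "jaw": the opening, from 0 (shut) to 1 (fully open); "offset": the shift along the tool's x, y, z in cm, a list of three; "dr": the turn, a rotation vector about the tool's x, y, z in rad, a list of three. A call has 1 to 10 rows; each row shifts and turns the commanded pose from where the row before left it, along the tool's axes as they then stand; what a row does not reach is not made up. A row lasts 1/8 s, in which the tool goes at most 62.5 mm and 10.7 degrees, less where a joint would pass 70% of its speed; a pose out of reach is approached as far as the arm can. A call with a gripper value outside its range is refused whole. The fingers move at their own pace and stop on an object; "grip_force" is the grip in N (left out, the last holds). Time passes only in rows, so rows that do not move let the fingers close. It gives the time, the measured TCP pose, the force and the opening at its end, in the units of the state.
- robot.get_obs(): the state, without advancing time (a new reading comes with each control period).
- robot.snapshot(name): name is "scene" or "side" or "wrist"; returns (picture, depth): 384x512x3 uint8, red, green, blue; 384x512 float32, m along the optical axis (not along the pixel's ray), 0 where there is no reading.
- robot.camera_model(name): a dict with "fov_y" (degrees; the focal length in pixels is half the picture's height over the tangent of half this angle, whatever the lens; pixels are square), "cx", "cy" (the principal point, pixels), "T" (4x4, takes a point from camera to world coordinates); the wrist camera has in their place "tool_from_camera" (4x4, takes a point from camera to tool coordinates, whose origin is the TCP and whose axes are the flange's). Camera axes: x right, y down, z forward; pixel columns grow to the right and rows downward; lengths in m; the calibration is good to about 2 mm. The wrist camera is an equidistant fisheye: a pixel r from the principal point sees the ray r / f radians off the axis. A picture is of the moment at which its call begins: read the wrist's pose just before it. camera_model takes no time and is no camera call.
- robot.job_done(): hands the job in, once; it reports no verdict.
Trained networks look in the newest picture that a camera, given by its name, has taken for a name from the list of things; names that differ only in an ending like _2 or _b are one class to them, and where a whole thing is asked for, a point or a joint stands for the part that bears it (a point fixed in the world has none). Each returns a list of dicts, best first, with "p" (0 to 1); they miss things now and then, are a little off and sometimes report something else, mostly with a low value. They report only what shows in the picture. A call takes as long as a camera call.
- robot.spot_in(camera, name): "point" ([x, y, z] in m, in world coordinates, good to about 4 mm: the middle of the surface that is visible of it).
- robot.silhouettes(camera, name): "region" (384x512 bool, what is visible of it).
The state is a dict: "t": time; "joint_pos": joint angles; "qvel": joint speeds; "joint_torque": joint torques, N m; "tcp_pos": TCP position; "orientation": TCP orientation; "wrist_force": force on the tool from outside, world axes, zero at the start; "wrist_torque": the same for the moment, N m; "gripper_width": finger opening in m.
Only numpy, scipy, OpenCV 4.12 (cv2) and the standard library are available. Lean on these libraries where they do the work, as an engineer would, in place of code of your own. Each camera call takes 0.05 s, during which the arm holds its last target.

## Task

Set the warming tray to keep the jug warm: with a light fingertip on the knurled dial, turn it clockwise by friction, click by click, until its pointer clicks in at the long mark, then press the round start button fully down and let it come back up. Nothing is to be gripped or picked up; leave the jug, tin and jar where they stand.

Things in the scene. Friction and masses are not known exactly. Their poses are not given: they have to be found in the camera images.
- tray: fixed white warming tray, 50 mm high, control strip towards the robot, black hot plate (140 x 226 mm) behind. Origin on the worktop; x points away from the robot to the hot plate, y left, z up. The tray spans x -56 to 240, y -125 to 125 mm. Dial axis (upright) at x 0, y 45 mm; start button at x -20, y -85. Keep the wrist clear of the wall cupboard: 0.45 m above the worktop, beyond world x = 0.61 m
- dial (a joint): angle of the dial in rad, growing clockwise seen from above. It rests only in six detents 30 degrees apart: 0, 0.524, 1.047, 1.571, 2.094, 2.618, with stops just beyond the end ones; left between two it snaps into the nearer. The long mark is the fourth, 1.571; the dial starts one or two detents before it (1.047 or 0.524)
- dial_centre (a point): centre of the dial's flat top, 70 mm above the worktop. Dark steel disc, 98 mm in diameter, 18 mm thick, lying flat, rim knurled, on a soft spring: sinks from 1.2 N on, 0.8 N per mm, bottoms at 8 mm. Its face grips well (friction about 1); a click takes about 0.035 N m: a fingertip pressing the top with 3 to 8 N 35 to 40 mm from the axis, and moving round the axis carries it along
- dial_pointer (a point): outer end of the white line inlaid flush in the dial's top, 45 mm from the dial axis: the pointer. It turns with the dial
- long_mark (a point): middle of the long black mark (24 x 4.5 mm) printed on the tray beyond the dial's rim, 66.5 mm from the dial axis, 15 degrees clockwise of the tray's x axis seen from above. The other five settings have short marks (6 mm)
- start (a joint): travel of the start button in m: 0 up, 0.006 fully down; springs back. Pressing begins at about 1.5 N, fully down takes 5 N
- start_top (a point): centre of the top of the round white start button, 28 mm in diameter, in a grey collar 44 mm in diameter, to the right of the dial; 72 mm above the worktop when up, the collar 62 mm. It is pressed straight down
- cream_jug: small yellow jug, 85 mm high, 67 x 103 mm with its handle, standing loose on the hot plate. Origin at the middle of its underside
- spice_tin: green spice tin, 57 mm in diameter, 68 mm high, standing loose on the worktop to the left of the tray. Origin at the middle of its underside
- jam_jar: jam jar, 65 mm in diameter, 94 mm high, standing loose on the worktop to the right of the tray. Origin at the middle of its underside

How it is judged:
By the outcome, as a careful person would: the job done as asked, in the order asked, and still so for the second after the job is handed in, with the robot touching nothing.
It also fails if it takes over 48 s, if anything falls off the work surface, if the arm or the gripper's body presses on something with over 40 N, if the wrist force passes 120 N, or if a joint passes its speed limit or range.

## Working session

There is one attempt and no reset: what is moved stays moved. The work goes in short steps, Python scripts to look and compute and a tool call to move; the robot and the scene stay as the last step left them, time stands still between calls to the robot, and variables do not carry over. Pictures are saved under pics/ and viewed, and the job is handed in when it is done.

Besides the shell and the picture viewer there is one more tool, called after "Request:" as name(argument=value, ...), one argument or row to a line, values as JSON. send_rows: Moves the arm, as the interface text tells. Its arguments: {"type":"object","properties":{"jaw":{"type":"array","items":{"type":"number"}},"offset":{"type":"array","items":{"type":"array","items":{"type":"number"}}},"dr":{"type":"array","items":{"type":"array","items":{"type":"number"}}},"grip_force":{"type":"number"}},"required":["jaw","offset","dr"]}

```bash
mkdir -p pics
python3 - <<'E'
from workcell import robot
import cv2,numpy as np
o=robot.get_obs();print({k:np.round(v,3) for k,v in o.items()})
for c in ["scene","side"]:
    p,d=robot.snapshot(c);cv2.imwrite(f"pics/{c}0.png",p[:,:,::-1])
    m=robot.camera_model(c);print(c,m['fov_y'],m['cx'],m['cy'],np.round(m['T'],3).tolist())
    for n in ["dial_centre","dial_pointer","long_mark","start_top","tray","cream_jug","spice_tin","jam_jar"]:
        print(n,[(np.round(r['point'],4).tolist(),round(r['p'],2)) for r in robot.spot_in(c,n)][:2])
E
```

```text
{'t': np.float64(0.0), 'joint_pos': array([71.018, 23.949, -0.593, 92.485,  0.272, 63.639, -3.037]), 'qvel': array([-0.091, -0.015, -0.076,  0.002, -0.048, -0.092,  0.024]), 'joint_torque': array([ 1.0000e-03, -8.5127e+01,  6.4000e-01, -4.2601e+01, -4.9000e-02,
        1.9000e-02,  0.0000e+00]), 'tcp_pos': array([ 0.178, -0.599,  0.205]), 'orientation': array([-1.79928e+02,  6.00000e-03,  1.66080e+01]), 'wrist_force': array([ 0.177,  0.368, -0.457]), 'wrist_torque': array([-0.028, -0.022, -0.039]), 'gripper_width': np.float64(0.094)}
scene 52.81030554805477 259.52753116491016 199.15160571912278 [[-0.894, -0.34, 0.291, 0.317], [-0.447, 0.661, -0.603, 0.694], [0.013, -0.669, -0.743, 0.873], [0.0, 0.0, 0.0, 1.0]]
dial_centre [([0.5562, 0.1708, 0.0698], 0.57)]
dial_pointer [([0.5595, 0.17, 0.0672], 0.94)]
long_mark [([0.6202, 0.1601, 0.0484], 0.7), ([0.5348, 0.0386, 0.0712], 0.59)]
start_top [([0.5316, 0.0384, 0.0704], 0.44)]
tray [([0.6262, 0.1567, 0.0542], 0.67)]
cream_jug [([0.7009, 0.1577, 0.1063], 0.66)]
spice_tin [([0.6664, 0.3314, 0.0649], 0.74)]
jam_jar [([0.6541, -0.0651, 0.0684], 0.73)]
side 54.516386464149384 254.73172784782443 188.15070495415557 [[0.925, -0.149, 0.35, 0.308], [-0.38, -0.33, 0.864, -0.717], [-0.013, -0.932, -0.361, 0.406], [0.0, 0.0, 0.0, 1.0]]
dial_centre [([0.5547, 0.1414, 0.0695], 0.8)]
dial_pointer [([0.5556, 0.1416, 0.0658], 0.63)]
long_mark [([0.5998, 0.048, 0.0484], 0.64)]
start_top [([0.5962, 0.0472, 0.0476], 0.73)]
tray []
cream_jug [([0.6905, 0.1264, 0.0985], 0.81)]
spice_tin [([0.6709, 0.308, 0.0491], 0.67)]
jam_jar [([0.6523, -0.107, 0.0586], 0.74)]
```

View pics/scene0.png

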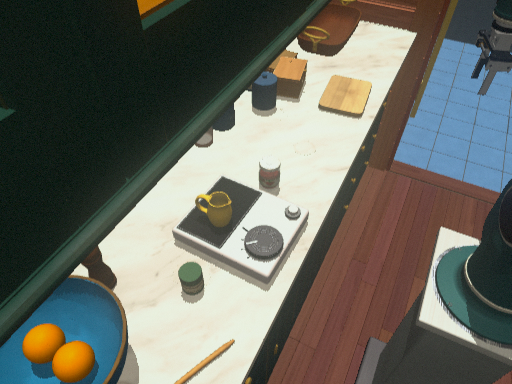

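View pics/side0.png

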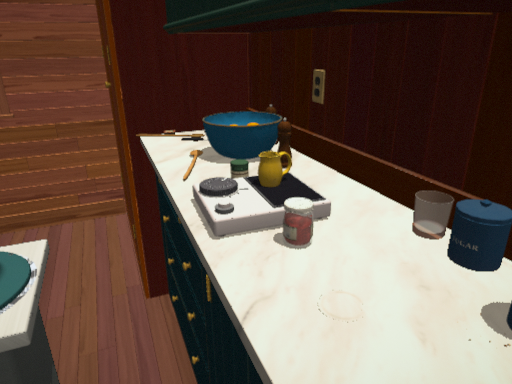

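The scene picture shows the tray with its dial at (263,242), start button at (292,212), jug at (213,208), tin at (191,278) and jar at (270,172). I'll zoom in and fit the dial and tray geometry.

```bash
cat > h.py <<'E'
from workcell import robot
import cv2,numpy as np
def pts(c,d):
    m=robot.camera_model(c);f=192/np.tan(np.radians(m['fov_y']/2))
    v,u=np.mgrid[0:384,0:512]
    P=np.stack([(u-m['cx'])/f*d,(v-m['cy'])/f*d,d],-1)
    return P@m['T'][:3,:3].T+m['T'][:3,3]
def topdown(c,p,z,x0,x1,y0,y1,s=2000):
    # rectified view of plane z: image up = +x, left=+y
    m=robot.camera_model(c);f=192/np.tan(np.radians(m['fov_y']/2))
    H=int((x1-x0)*s);W=int((y1-y0)*s)
    v,u=np.mgrid[0:H,0:W];X=x1-v/s;Y=y1-u/s
    Q=np.stack([X,Y,np.full(X.shape,z)],-1)-m['T'][:3,3]
    Q=Q@m['T'][:3,:3]
    return cv2.remap(p,(f*Q[...,0]/Q[...,2]+m['cx']).astype(np.float32),(f*Q[...,1]/Q[...,2]+m['cy']).astype(np.float32),cv2.INTER_CUBIC)
E
python3 - <<'E'
from h import *
for c in ["scene","side"]:
    p,d=robot.snapshot(c);P=pts(c,d)
    for n in ["dial_centre","start_top","tray","dial_pointer"]:
        for r in robot.silhouettes(c,n)[:2]:
            R=r['region'];v,u=np.nonzero(R)
            q=P[R&(d>0)]
            print(c,n,round(r['p'],2),R.sum(),u.min(),u.max(),v.min(),v.max(),np.round(np.median(q,0),4),np.round(np.percentile(q,2,axis=0),3),np.round(np.percentile(q,98,axis=0),3))
    m=(P[...,0]>.45)&(P[...,0]<.9)&(P[...,1]>-.05)&(P[...,1]<.35)
    t=m&(abs(P[...,2]-.05)<.006); q=P[t][:,:2].astype(np.float32)
    print('top', np.median(P[t][:,2]),cv2.minAreaRect(q))
    t=m&(P[...,2]>.064)&(P[...,2]<.078)&(P[...,0]<.65); q=P[t]
    print('z70',len(q))
    from scipy.ndimage import label
    L,k=label(t)
    for i in range(1,k+1):
        w=P[L==i]
        if len(w)>20: print(len(w),np.round(w.mean(0),4),cv2.minEnclosingCircle(w[:,:2].astype(np.float32)))
    im=np.hstack([topdown(c,p,z,.46,.68,-.02,.27,1350) for z in (.07,.05)])
    cv2.imwrite(f"pics/td_{c}.png",im[:,:,::-1])
E
```

```text
scene dial_centre 0.67 1083 244 282 225 259 [0.5577 0.1686 0.0694] [0.513 0.12  0.051] [0.606 0.211 0.072]
scene tray 0.55 7841 172 308 175 284 [0.6207 0.1561 0.0508] [ 0.503 -0.001  0.017] [0.789 0.242 0.071]
scene dial_pointer 0.56 1007 245 282 226 258 [0.5564 0.1689 0.0695] [0.513 0.122 0.06 ] [0.601 0.21  0.073]
top 0.05061740262146497 ((0.651302695274353, 0.1504276543855667), (0.3987286388874054, 0.2955363392829895), 87.52210235595703)
z70 1064
73 [0.5334 0.037  0.0708] ((0.5338277220726013, 0.03551924228668213), 0.014516094699501991)
985 [0.5587 0.1664 0.0695] ((0.5612534880638123, 0.16298794746398926), 0.05165160819888115)
side dial_centre 0.67 596 199 237 178 196 [0.5546 0.1411 0.0687] [0.513 0.113 0.054] [0.603 0.198 0.07 ]
side start_top 0.4 100 218 229 200 209 [0.5313 0.0253 0.0688] [0.521 0.018 0.059] [0.545 0.053 0.072]
side start_top 0.35 604 199 236 178 196 [0.553  0.1407 0.0687] [0.512 0.113 0.052] [0.6   0.198 0.07 ]
side tray 0.68 5374 192 331 173 236 [0.6023 0.0472 0.0493] [ 0.5   -0.016  0.008] [0.784 0.214 0.07 ]
side dial_pointer 0.7 571 200 237 178 195 [0.557  0.1407 0.0688] [0.514 0.113 0.054] [0.602 0.198 0.07 ]
top 0.04989166588900765 ((0.6517197489738464, 0.16039282083511353), (0.346598744392395, 0.29564526677131653), 87.32402801513672)
z70 519
445 [0.5576 0.1543 0.0688] ((0.5596422553062439, 0.16030718386173248), 0.04963456839323044)
71 [0.5329 0.0295 0.0698] ((0.5357452630996704, 0.03427477180957794), 0.016146225854754448)
```

```bash
ls pics
```

```text
scene0.png
side0.png
td_scene.png
td_side.png
```

View pics/td_scene.png

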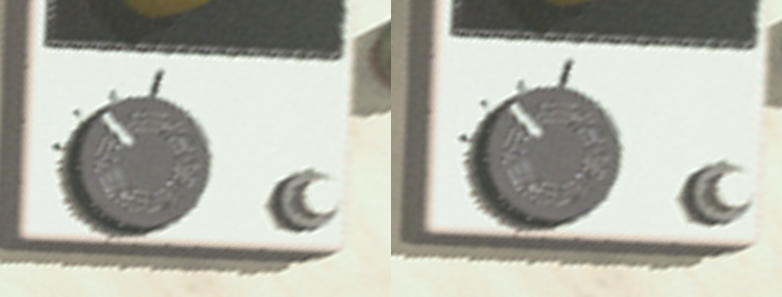

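View pics/td_side.png

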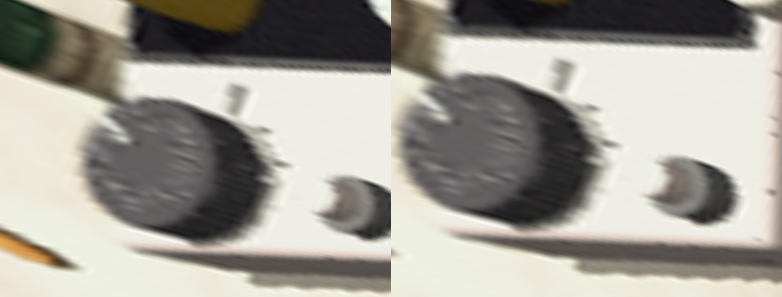

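The top-down view shows the pointer about 37° counter-clockwise of world x. The marks sit at roughly 70°, 40°, 10° and −20° (the long one), so the dial is on its second detent and needs two clicks. The dial centre is about (0.560, 0.1635) and the button (0.5337, 0.035), which fits a tray yaw of about −2.5°. Next I'll plan the approach.

```bash
cat >> h.py <<'E'
from scipy.spatial.transform import Rotation as Ro
def plan(target,rz,n,p=None,o=None):
    ob=robot.get_obs()
    p=np.array(ob['tcp_pos']) if p is None else p
    R=Ro.from_euler('xyz',ob['orientation'] if o is None else o,degrees=True)
    st=(np.array(target)-p)/n;out=[]
    for i in range(n):
        out.append((R.inv().apply(st)*100).round(1).tolist());R=R*Ro.from_rotvec([0,0,rz])
    return out,R.as_euler('xyz',degrees=True)
E
python3 - <<'E'
from h import *
o,e=plan([.178+.5*.352,-.599+.5*.745,.20],-.18,10);print(o,e)
E
```

```text
[[2.7, -3.1, 0.1], [3.2, -2.5, 0.1], [3.6, -1.9, 0.1], [3.9, -1.2, 0.1], [4.1, -0.5, 0.1], [4.1, 0.2, 0.1], [4.0, 1.0, 0.1], [3.8, 1.7, 0.1], [3.4, 2.3, 0.1], [2.9, 2.9, 0.1]] [-1.79999358e+02 -2.66372275e-03  1.19738247e+02]
```

Request:
send_rows(
  jaw=[0,0,0,0,0,0,0,0,0,0],
  offset=[
    [2.7,-3.1,0],
    [3.2,-2.5,0],
    [3.6,-1.9,0],
    [3.9,-1.2,0],
    [4.1,-0.5,0],
    [4.1,0.2,0],
    [4.0,1.0,0],
    [3.8,1.7,0],
    [3.4,2.3,0],
    [2.9,2.9,0],
  ],
  dr=[
    [0,0,-0.18],
    [0,0,-0.18],
    [0,0,-0.18],
    [0,0,-0.18],
    [0,0,-0.18],
    [0,0,-0.18],
    [0,0,-0.18],
    [0,0,-0.18],
    [0,0,-0.18],
    [0,0,-0.18],
  ],
  grip_force=10,
)

```text
t: 2.65
tcp_pos: [0.3532, -0.226, 0.2057]
orientation: [-180.0, 0.0, 120.1]
wrist_force: [0.3, -0.6, 1.3]
gripper_width: 0.0008
```

Run:
```python
from h import *
print(robot.get_obs()['joint_pos'].round(1))
o,e=plan([.53,.146,.11],0,10);print(o,e)
```

```text
[ 56.3   3.5 -28.7 119.1   2.   57.8  56.6]
[[2.3, 3.4, 1.0], [2.3, 3.4, 1.0], [2.3, 3.4, 1.0], [2.3, 3.4, 1.0], [2.3, 3.4, 1.0], [2.3, 3.4, 1.0], [2.3, 3.4, 1.0], [2.3, 3.4, 1.0], [2.3, 3.4, 1.0], [2.3, 3.4, 1.0]] [-1.79998805e+02  3.18308792e-02  1.20072132e+02]
```

Request:
send_rows(
  jaw=[0,0,0,0,0,0,0,0,0,0],
  offset=[
    [2.3,3.4,0.8],
    [2.3,3.4,0.8],
    [2.3,3.4,0.8],
    [2.3,3.4,0.8],
    [2.3,3.4,0.8],
    [2.3,3.4,0.8],
    [2.3,3.4,0.8],
    [2.3,3.4,0.8],
    [2.3,3.4,0.8],
    [2.2,3.4,0.8],
  ],
  dr=[
    [0,0,0],
    [0,0,0],
    [0,0,0],
    [0,0,0],
    [0,0,0],
    [0,0,0],
    [0,0,0],
    [0,0,0],
    [0,0,0],
    [0,0,0],
  ],
)

```text
t: 3.9
tcp_pos: [0.535, 0.1415, 0.1252]
orientation: [180.0, 0.0, 119.7]
wrist_force: [-1.3, -0.5, 0.5]
gripper_width: 0.0008
```

Run:
```python
from h import *
o=robot.get_obs();print(o['joint_pos'].round(1),o['tcp_pos'],o['wrist_force'])
p,d=robot.snapshot("wrist");cv2.imwrite("pics/w1.png",p[:,:,::-1])
p,d=robot.snapshot("scene");cv2.imwrite("pics/s1.png",cv2.resize(p[130:320,140:340,::-1],None,fx=3,fy=3,interpolation=cv2.INTER_CUBIC))
m=robot.camera_model("wrist");print(m)
```

```text
[ 13.4  26.9 -39.7 106.   20.8  54.5  -5.9] [0.53500804 0.14145888 0.12517134] [-1.2641126  -0.49348961  0.45450895]
{'fov_y': 65.70646984690485, 'cx': 256.27287763675446, 'cy': 188.2791500914718, 'tool_from_camera': array([[-4.23965437e-04, -9.66652481e-01, -2.56091393e-01,
         7.44969924e-02],
       [ 9.99999883e-01, -3.49801953e-04, -3.35147776e-04,
        -8.33019713e-04],
       [ 2.34390159e-04, -2.56091505e-01,  9.66652516e-01,
        -1.78612755e-01],
       [ 0.00000000e+00,  0.00000000e+00,  0.00000000e+00,
         1.00000000e+00]])}
```

View pics/w1.png

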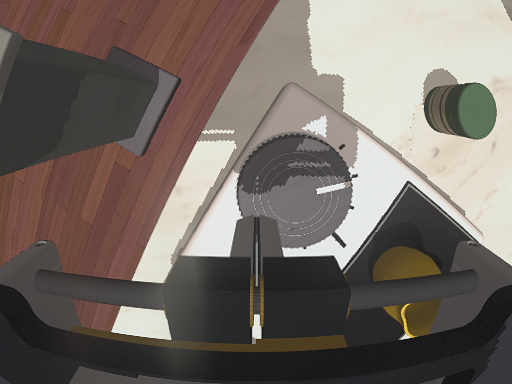

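View pics/s1.png

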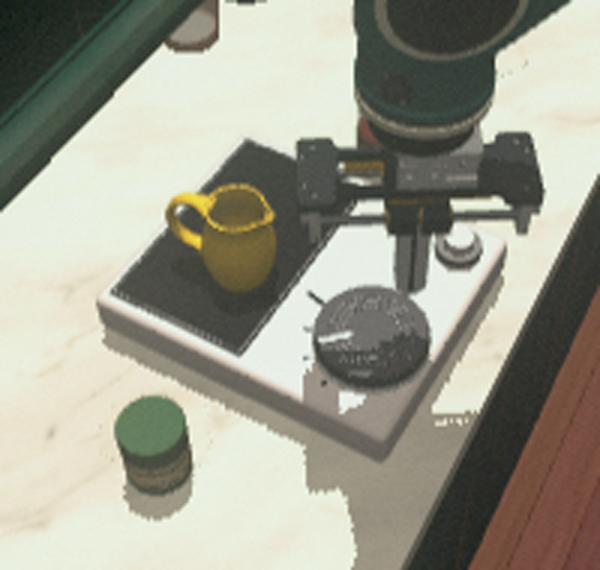

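Wrist view: the pointer is at (335,187) beside the second mark, the long mark is at (338,240) two positions further clockwise, and the finger is over the dial's near side. I'll cross-check the dial centre using wrist depth.

```bash
cat >> h.py <<'E'
def wpts(d,ob):
    m=robot.camera_model("wrist");f=192/np.tan(np.radians(m['fov_y']/2))
    v,u=np.mgrid[0:384,0:512];x=u-m['cx'];y=v-m['cy'];r=np.hypot(x,y)+1e-9;t=np.tan(r/f)/r
    P=np.stack([x*t*d,y*t*d,d],-1);A=m['tool_from_camera'];P=P@A[:3,:3].T+A[:3,3]
    return Ro.from_euler('xyz',ob['orientation'],degrees=True).apply(P.reshape(-1,3)).reshape(P.shape)+ob['tcp_pos']
E
python3 - <<'E'
from h import *
ob=robot.get_obs();p,d=robot.snapshot("wrist");P=wpts(d,ob)
m=np.zeros(d.shape,bool);m[125:252,225:365]=1
t=m&(abs(P[...,2]-.07)<.005)&(np.hypot(P[...,0]-.56,P[...,1]-.1635)<.065)
q=P[t];print(len(q),np.median(q[:,2]))
from scipy.spatial import ConvexHull
h=q[ConvexHull(q[:,:2]).vertices][:,:2]
from scipy.optimize import least_squares
print(least_squares(lambda c:np.hypot(*(h-c[:2]).T)-.049,[.56,.16],loss='soft_l1',f_scale=.001).x, cv2.minEnclosingCircle(h.astype(np.float32)))
g=t&(p.min(-1)>170);w=P[g].mean(0);print(g.sum(),w,np.degrees(np.arctan2(w[1]-.1625,w[0]-.56)))
print(plan([.53,.146,.08],0,1))
E
```

```text
9259 0.06936176029727975
[0.55933604 0.16342991] ((0.5596856474876404, 0.16325877606868744), 0.050260890275239944)
205 [0.58334609 0.18032716 0.06989682] 37.36549668256701
([[0.5, -0.2, 4.5]], array([-1.79984916e+02, -7.82909024e-02,  1.19886628e+02]))
```

Run:
```python
from h import *
ob=robot.get_obs();p,d=robot.snapshot("wrist");P=wpts(d,ob)
c=np.array([.5595,.1634])
r=np.hypot(P[...,0]-c[0],P[...,1]-c[1]);a=np.degrees(np.arctan2(P[...,1]-c[1],P[...,0]-c[0]))
k=(abs(P[...,2]-.05)<.004)&(r>.055)&(r<.08)&(p.max(-1)<110)&(a>-40)&(a<95)
from scipy.ndimage import label
L,n=label(k)
for i in range(1,n+1):
    s=L==i
    if s.sum()>4: print('mark',s.sum(),P[s].mean(0).round(4),a[s].mean().round(1),(r[s].min()*1e3).round(),(r[s].max()*1e3).round())
g=(abs(P[...,2]-.07)<.005)&(r<.049)&(p.min(-1)>150)
w=P[g];print(len(w),w.mean(0),a[g].mean(),r[g].min(),r[g].max())
cv2.imwrite("pics/w1z.png",cv2.resize(p[120:260,220:380,::-1],None,fx=4,fy=4,interpolation=cv2.INTER_CUBIC))
```

```text
mark 15 [0.5767 0.2181 0.0504] 72.5 55.0 59.0
mark 13 [0.6019 0.2019 0.0504] 42.2 55.0 60.0
mark 13 [0.6164 0.1756 0.0502] 12.1 56.0 60.0
mark 75 [0.6239 0.1426 0.0506] -17.9 58.0 79.0
245 [0.58024259 0.17497674 0.06990847] 20.010900670670274 0.017032618121143164 0.04896534044944657
```

View pics/w1z.png

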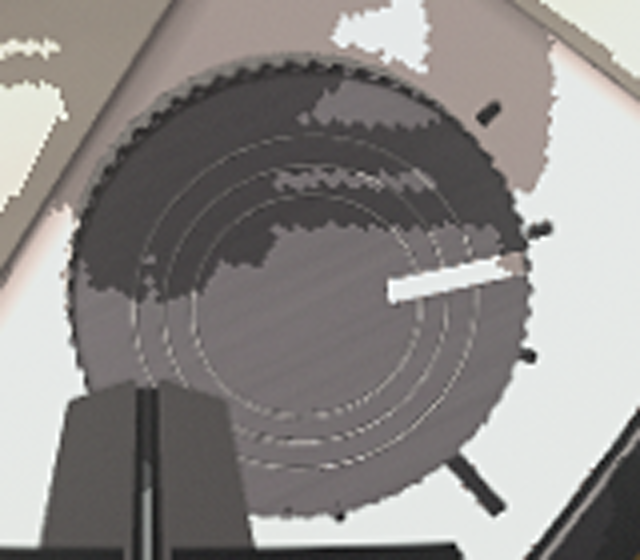

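Marks are at 72.5°, 42.2°, 12.1° and −17.9° (long), and the pointer is at the 42° one, so two clicks it is. I'll align the finger and lower it to just above the dial.

Request:
send_rows(
  jaw=[0,0,0,0],
  offset=[
    [0.5,-0.2,2.0],
    [0,-0.05,2.0],
    [0,0,0.4],
    [0,0,0],
  ],
  dr=[
    [0,0,0],
    [0,0,0],
    [0,0,0],
    [0,0,0],
  ],
)

```text
t: 4.6
tcp_pos: [0.5298, 0.1431, 0.0815]
orientation: [-180.0, -0.0, 119.7]
wrist_force: [-0.2, -0.4, 0.0]
gripper_width: 0.0006
```

Run:
```python
from h import *
o=robot.get_obs();print(o['t'],o['joint_pos'].round(1),o['tcp_pos'],o['orientation'],o['wrist_force'])
```

```text
4.6 [ 11.6  30.  -37.9 108.3  23.7  49.7  -8.6] [0.52984249 0.14309919 0.08150904] [-1.79987538e+02 -1.03264348e-02  1.19712262e+02] [-0.18158363 -0.39961172  0.00645381]
```

Request:
send_rows(
  jaw=[0,0,0,0,0],
  offset=[
    [0.27,0.1,0.6],
    [0,0,0.5],
    [0,0,0.3],
    [0,0,0.2],
    [0,0,0],
  ],
  dr=[
    [0,0,0],
    [0,0,0],
    [0,0,0],
    [0,0,0],
    [0,0,0],
  ],
)

```text
t: 5.22
tcp_pos: [0.5294, 0.1464, 0.0656]
orientation: [180.0, -0.0, 119.7]
wrist_force: [-0.8, 0.6, 4.5]
gripper_width: 0.0006
```

4.5 N on the dial. First 30° clockwise.

Request:
send_rows(
  jaw=[0,0,0,0,0,0,0],
  offset=[
    [0.305,0.013,0],
    [0.305,0.013,0],
    [0.305,0.013,0],
    [0.305,0.013,0],
    [0.305,0.013,0],
    [0.305,0.013,0],
    [0,0,0],
  ],
  dr=[
    [0,0,0.0873],
    [0,0,0.0873],
    [0,0,0.0873],
    [0,0,0.0873],
    [0,0,0.0873],
    [0,0,0.0873],
    [0,0,0],
  ],
)

```text
t: 6.1
tcp_pos: [0.5251, 0.164, 0.0659]
orientation: [179.9, -0.0, 89.8]
wrist_force: [2.1, -0.0, 5.8]
gripper_width: 0.0004
```

```bash
cat >> h.py <<'E'
def look(name):
    ob=robot.get_obs();p,d=robot.snapshot("wrist");P=wpts(d,ob)
    print(ob['t'],ob['tcp_pos'],ob['orientation'],ob['wrist_force'])
    c=np.array([.5595,.1634])
    r=np.hypot(P[...,0]-c[0],P[...,1]-c[1]);a=np.degrees(np.arctan2(P[...,1]-c[1],P[...,0]-c[0]))
    g=(P[...,2]>.058)&(P[...,2]<.075)&(r<.047)&(r>.02)&(p.min(-1)>140)
    w=P[g][:,:2]; print(len(w),w.mean(0),a[g].mean())
    if len(w)>10:
        v=cv2.fitLine(w.astype(np.float32),cv2.DIST_HUBER,0,.01,.01).ravel();print('line ang',np.degrees(np.arctan2(v[1],v[0])))
    cv2.imwrite(f"pics/{name}.png",p[:,:,::-1])
E
python3 -c "
from h import *
look('w2')"
```

```text
6.1 [0.52512358 0.16404345 0.06586444] [ 1.79936222e+02 -1.26392435e-02  8.97690655e+01] [ 2.11688932e+00 -2.99745812e-03  5.83045450e+00]
232 [0.58485958 0.17475786] 31.18976420584556
line ang -24.0647
```

View pics/w2.png

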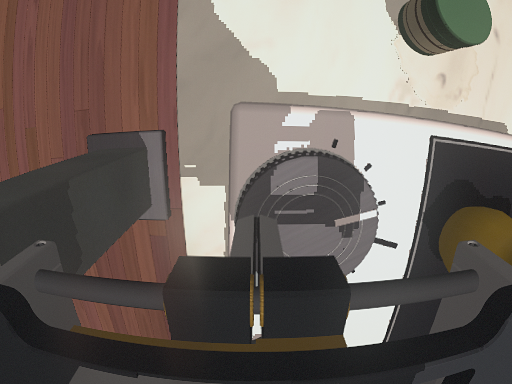

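The pointer now points at the third mark (381,203), so one click is done. Now the next 30°.

Request:
send_rows(
  jaw=[0,0,0,0,0,0,0],
  offset=[
    [0.305,0.013,0],
    [0.305,0.013,0],
    [0.305,0.013,0],
    [0.305,0.013,0],
    [0.305,0.013,0],
    [0.305,0.013,0],
    [0,0,0],
  ],
  dr=[
    [0,0,0.0873],
    [0,0,0.0873],
    [0,0,0.0873],
    [0,0,0.0873],
    [0,0,0.0873],
    [0,0,0.0873],
    [0,0,0],
  ],
)

```text
t: 7.02
tcp_pos: [0.5298, 0.1811, 0.0656]
orientation: [180.0, -0.0, 59.8]
wrist_force: [2.9, -1.3, 5.7]
gripper_width: 0.0005
```

```bash
python3 -c "
from h import *
look('w3')"
```

```text
7.025 [0.5298393  0.18113701 0.06563819] [ 1.79963660e+02 -2.12255858e-02  5.98311603e+01] [ 2.90558889 -1.25369612  5.67043653]
352 [0.58707197 0.15765394] -5.756970013648782
line ang -37.65638
```

View pics/w3.png

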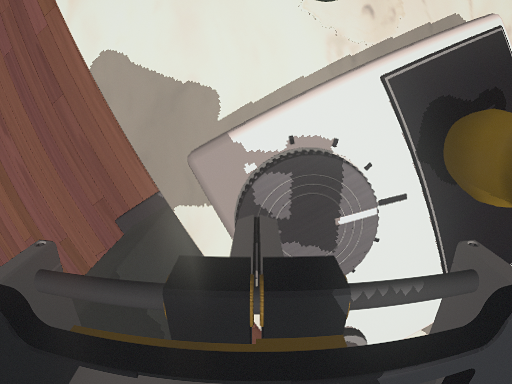

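The pointer (338,222)–(377,210) runs into the long mark (380,204)–(406,196). I'll lift straight off and check.

Request:
send_rows(
  jaw=[0,0,0,0,0],
  offset=[
    [0,0,-0.5],
    [0,0,-1.5],
    [0,0,-2.5],
    [0,0,-2.5],
    [0,0,0],
  ],
  dr=[
    [0,0,0],
    [0,0,0],
    [0,0,0],
    [0,0,0],
    [0,0,0],
  ],
)

```text
t: 7.7
tcp_pos: [0.53, 0.1815, 0.1377]
orientation: [179.9, -0.1, 59.8]
wrist_force: [-0.1, -0.4, -0.3]
gripper_width: 0.0006
```

```bash
python3 -c "
from h import *
look('w4')
p=cv2.imread('pics/w4.png');cv2.imwrite('pics/w4z.png',cv2.resize(p[100:300,200:420],None,fx=3,fy=3,interpolation=cv2.INTER_CUBIC))
for r in robot.spot_in('wrist','start_top')+robot.spot_in('wrist','dial_pointer')+robot.spot_in('wrist','long_mark'): print(np.round(r['point'],4),r['p'])
"
```

```text
7.7 [0.52996361 0.18149249 0.13767599] [ 1.79902196e+02 -1.05192321e-01  5.97525811e+01] [-0.13924449 -0.36792038 -0.34864001]
337 [0.57890108 0.15536482] -13.44414621419653
line ang -10.546416
[0.5597 0.171  0.0729] 0.87
[0.6312 0.1716 0.0519] 0.89
[0.5646 0.1722 0.0676] 0.35
```

View pics/w4z.png

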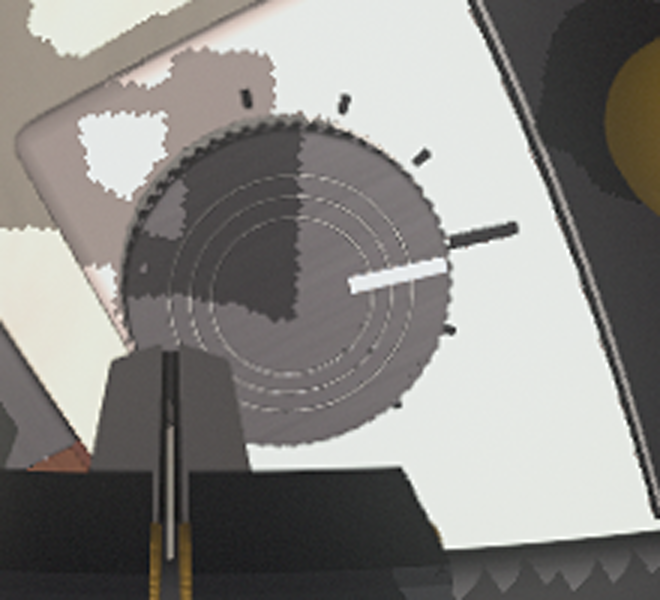

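The dial stays clicked in at the long mark: three short marks before it, two after. Next, move over the button.

Request:
send_rows(
  jaw=[0,0,0,0,0,0],
  offset=[
    [-3.1,1.9,0],
    [-3.1,1.9,0],
    [-3.1,1.9,0],
    [-3.2,1.9,0],
    [0,0,0],
    [0,0,0],
  ],
  dr=[
    [0,0,0],
    [0,0,0],
    [0,0,0],
    [0,0,0],
    [0,0,0],
    [0,0,0],
  ],
)

```text
t: 8.65
tcp_pos: [0.5317, 0.0356, 0.1351]
orientation: [-179.9, 0.0, 59.7]
wrist_force: [0.9, 0.0, -0.3]
gripper_width: 0.0006
```

```bash
python3 -c "
from h import *
ob=robot.get_obs();p,d=robot.snapshot('wrist');P=wpts(d,ob);print(ob['tcp_pos'],ob['wrist_force'])
t=(P[...,2]>.066)&(P[...,2]<.077)&(np.hypot(P[...,0]-.5337,P[...,1]-.035)<.03)
print(t.sum(),P[t].mean(0),cv2.minEnclosingCircle(P[t][:,:2].astype(np.float32)) if t.sum() else 0)
cv2.imwrite('pics/w5.png',p[:,:,::-1]);print(plan([.5337,.035,.08],0,1)[0])
p,d=robot.snapshot('side');cv2.imwrite('pics/side5.png',cv2.resize(p[100:260,160:360,::-1],None,fx=3.5,fy=3.5))
"
```

```text
[0.53170164 0.03559723 0.1350915 ] [ 0.86414168  0.03550278 -0.32202068]
784 [0.53448887 0.03470042 0.07108383] ((0.5341314673423767, 0.033848728984594345), 0.013947647996246815)
[[0.0, 0.2, 5.5]]
```

View pics/w5.png

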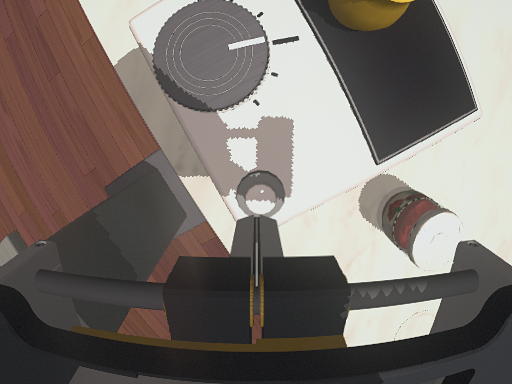

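View pics/side5.png

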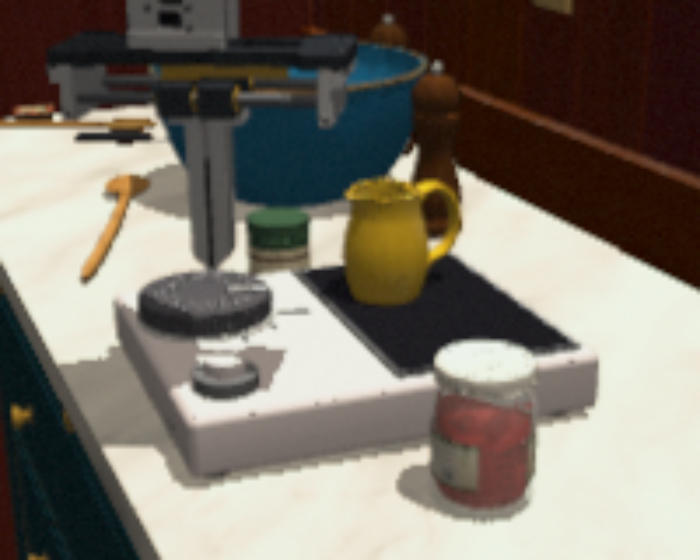

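The pointer (230–265, 43) is in line with the long mark (287,39). The button is at (0.534, 0.034), top at z 0.071. Lower onto it.

Request:
send_rows(
  jaw=[0,0,0,0,0],
  offset=[
    [0,0.15,2.0],
    [0,0.1,2.0],
    [0,0,1.5],
    [0,0,0],
    [0,0,0],
  ],
  dr=[
    [0,0,0],
    [0,0,0],
    [0,0,0],
    [0,0,0],
    [0,0,0],
  ],
)

```text
t: 9.38
tcp_pos: [0.5344, 0.0341, 0.081]
orientation: [180.0, -0.0, 59.7]
wrist_force: [0.4, 1.4, 0.3]
gripper_width: 0.0003
```

Request:
send_rows(
  jaw=[0,0,0,0,0,0],
  offset=[
    [0,0,0.4],
    [0,0,0.4],
    [0,0,0.3],
    [0,0,0.2],
    [0,0,0.1],
    [0,0,0],
  ],
  dr=[
    [0,0,0],
    [0,0,0],
    [0,0,0],
    [0,0,0],
    [0,0,0],
    [0,0,0],
  ],
)

```text
t: 10.12
tcp_pos: [0.5343, 0.0337, 0.0665]
orientation: [180.0, -0.0, 59.7]
wrist_force: [-0.1, -0.7, 4.7]
gripper_width: 0.0005
```

Nearly down. A little more, to bottom out.

Request:
send_rows(
  jaw=[0,0,0,0],
  offset=[
    [0,0,0.1],
    [0,0,0.1],
    [0,0,0.1],
    [0,0,0],
  ],
  dr=[
    [0,0,0],
    [0,0,0],
    [0,0,0],
    [0,0,0],
  ],
)

```text
t: 10.62
tcp_pos: [0.5346, 0.0337, 0.0655]
orientation: [179.9, 0.0, 59.7]
wrist_force: [-13.9, -2.6, 44.7]
gripper_width: 0.0005
```

44.7 N means it's fully bottomed, and harder than I intended. Lift off straight up.

Request:
send_rows(
  jaw=[0,0,0,0,0,0],
  offset=[
    [0,0,-0.4],
    [0,0,-1.5],
    [0,0,-3.0],
    [0,0,-4.0],
    [0,0,0],
    [0,0,0],
  ],
  dr=[
    [0,0,0],
    [0,0,0],
    [0,0,0],
    [0,0,0],
    [0,0,0],
    [0,0,0],
  ],
)

```text
t: 11.38
tcp_pos: [0.5338, 0.0336, 0.1522]
orientation: [-180.0, 0.0, 59.7]
wrist_force: [-0.7, -0.4, 0.2]
gripper_width: 0.0004
```

```bash
python3 -c "
from h import *
ob=robot.get_obs();p,d=robot.snapshot('wrist');P=wpts(d,ob);print(ob['t'],ob['tcp_pos'],ob['wrist_force'])
t=(P[...,2]>.0645)&(P[...,2]<.077)&(np.hypot(P[...,0]-.5337,P[...,1]-.035)<.02)
print(t.sum(),np.median(P[t],0))
cv2.imwrite('pics/w6.png',p[:,:,::-1])
p,d=robot.snapshot('side');cv2.imwrite('pics/side6.png',cv2.resize(p[100:260,160:360,::-1],None,fx=3.5,fy=3.5))
for n in ['cream_jug','spice_tin','jam_jar']: print(n,[np.round(r['point'],4).tolist() for r in robot.spot_in('side',n)][:1])
"
```

```text
11.375 [0.53375947 0.03358801 0.15223438] [-0.73795185 -0.41708455  0.21887176]
703 [0.53465836 0.03481903 0.07120157]
cream_jug [[0.6922, 0.1248, 0.0994]]
spice_tin [[0.6668, 0.3095, 0.0469]]
jam_jar [[0.6505, -0.1039, 0.0588]]
```

View pics/w6.png

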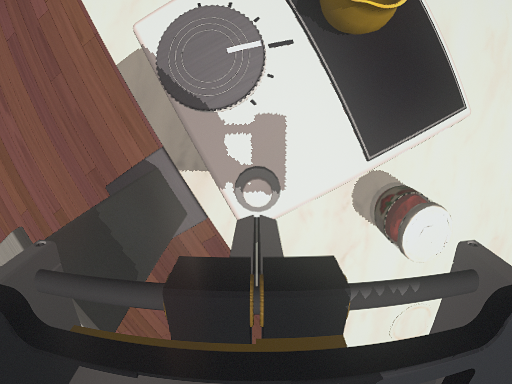

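View pics/side6.png

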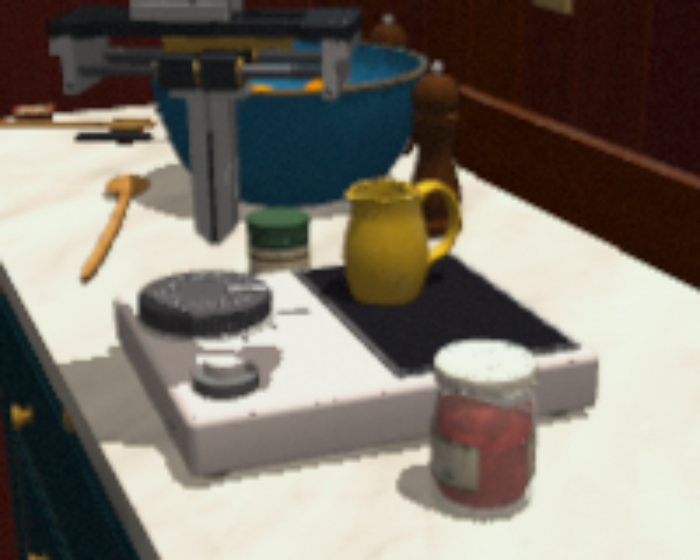

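The pointer (230–260, 47) is still at the long mark (280,43), and the button is back up at z 0.071. The jug, tin and jar haven't moved, and the robot is clear of everything. Handing in.

```bash
python3 -c "
from workcell import robot
print(robot.job_done())"
```

```text
the job is handed in; nothing more can be done
None
```

The dial is set to the long mark and the start button has been pressed and released. I handed the job in at about 11.5 s.

- **Dial:** It started two clicks before the long mark. I turned it clockwise with the shut fingertips pressing at 4.5–6 N, about 35 mm from the axis, in two 30° steps. After lifting off, and again after the button press, the wrist picture showed the pointer in line with the long mark.
- **Button:** I pressed it straight down to z = 0.0655, which is fully down. It came back up, measured at z = 0.071.
- **Final checks:** The jug, tin and jar read within about 4 mm of where they started, which is the detector's own error. The wrist force was near zero and the robot was touching nothing.

**What didn't go as planned:**
- **Button force:** the last part of the press hit the stop harder than I meant, with 44.7 N at the wrist through the fingertips. That is under the 120 N wrist limit. The 40 N limit applies to the arm and gripper body, which I did not see touch anything.
- **Unreliable readings:** some of the network point reports were wrong, such as `start_top` on the dial. Shadows also skewed some of my automatic pointer angles, so I judged the dial setting from the pictures.

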